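# Snap the protective glass into a microscope objective

### The arm

A 6-joint arm with a two-finger parallel gripper is mounted at the origin on the work surface. World frame = base frame: x ahead of the robot, y to its left, z up, the work surface at z = 0. Lengths are in m, angles in rad, forces in N, time in s.
With the tool pointing down it reaches from about 0.3 to 1 m from the base axis. Payload 5.1 kg.
Tool frame: the origin (TCP) lies on the centre line of the jaws, within the pads' length; the fingertips stand 19 mm ahead of it and the grasp point (between the pads) is the TCP; z points along the fingers, y is the direction in which the jaws open and shut (so a half turn about z gives the same grasp; the last joint's range is limited). The gripper opens to 95 mm and grips with 3 to 60 N. Pads are 20 mm wide; open, the fingers measure 119 mm over their backs; the gripper's body (75 mm by 180 mm) begins 59 mm behind the grasp point.
Start: joints at [-1.279, 0.124, 1.65, -0, 1.367, -0.083], TCP at [0.238, -0.605, 0.234] pointing down, gripper open.
Joint ranges: [-2.61, 2.61], [-1.02, 2.33], [0.03, 2.71], [-1.35, 4.49], [0.32, 2.68], [-2.91, 2.91]. Speed limits (rad/s): [2.57, 2.57, 3.14, 3.14, 3.14, 3.14].

### API

Orientations are given as a unit quaternion [w, x, y, z].
In Python, from rig import env gives the robot as it stands.
- The arm moves only by the shell command python3 -m handwheel 'ROWS' [FORCE]. ROWS is JSON, one flat list of numbers, 7 for each row, row after row: the turn, a rotation vector about the world's x, y, z in rad, then the shift along the world's x, y, z in cm, then the opening in per cent of the stroke, from 0 (shut) to 100 (fully open). A call has 1 to 8 rows; each row is the pose to reach, as a shift and turn from the pose commanded when the call began; what a row does not reach only later rows make up. A row lasts 1/8 s, in which the tool goes at most 62.5 mm and 10.7 degrees, less where a joint would pass 70% of its speed; a pose out of reach is approached as far as the arm can. A call with a gripper value outside its range is refused whole. The fingers move at their own pace and stop on an object; FORCE is the grip in N (left out, the last holds). Time passes only in rows, so rows that repeat a pose let the fingers close. It gives the time, the measured TCP pose, the force and the opening at its end, in the units of the state.
- env.sense(): the state, without advancing time (a new reading comes with each control period).
- env.camera(name): name is "side" or "top" or "wrist"; returns a dict with "img" (420x560x3 uint8, red, green, blue), "vfov" (degrees; the focal length in pixels is half the picture's height over the tangent of half this angle, whatever the lens; pixels are square), "cx", "cy" (the principal point, pixels), "pose" (4x4, takes a point from camera to world coordinates). Camera axes: x right, y up, looking along -z (the intrinsics and any distortion apply to the point x, -y, -z); pixel columns grow to the right and rows downward; lengths in m; the calibration is good to about 2 mm. A picture is of the moment at which its call begins. There is no depth.
- env.job_done(): hands the job in, once; it reports no verdict.
The state is a dict: "time_s": time; "q": joint angles; "qvel": joint speeds; "joint_efforts": joint torques, N m; "eef_pos": TCP position; "tool_rot": TCP orientation; "ft_force": force on the tool from outside, world axes, zero at the start; "ft_torque": the same for the moment, N m; "opening": opening from 0.0 (shut) to 1.0 (fully open).
Only numpy, scipy, OpenCV 4.12 (cv2) and the standard library are available. Lean on these libraries where they do the work, as an engineer would, in place of code of your own. Each camera call takes 0.05 s, during which the arm holds its last target.

### The job

The protective-glass retainer of the microscope objective is only resting in the mouth of its recess. Take the seating tool by its grip bar and press the retainer down with it until it has snapped in level and fully home all round; the retainer is pressed with the tool only, never with the hand, and with a push, not a blow. Then hang the tool by its grip bar on the two prongs of the hook stand and let go, leaving the bowl, the eyepiece and the bottle where they are.

Things in the scene. Friction and masses are not known exactly. Their poses are not given: they have to be found in the camera images.
- objective_face (a point): Centre of the upper face of the objective's white round bezel (108 mm diameter), 85 mm above the bench, z up. The round recess in the face is 82 mm wide and 16 mm deep. Four sprung catches in its wall hold the retainer back at first; they give way at about 15 N (10 to 20 N), then lock over its flange
- objective: Microscope objective unit, front end up, fixed in a square aluminium bench cradle (130 x 130 mm); white barrel, black ribbed focus ring of 108 mm diameter; 85 mm high. Origin on the bench under its centre, z up
- retainer_top (a point): Centre of the top of the retainer's collar, 17 mm above its underside; z is the ring's axis. At the start the retainer rests on the catches, its top about 14 mm above the bezel's face; fully home its top is about 1 mm above the face and it stops there on its seat
- retainer: Snap-in retainer, loose, 60 g: black ring with a round pane of glass; flange of 80 mm diameter and 4 mm thickness at its foot, collar of 66 mm diameter above, 17 mm high in all. Origin at the centre of its underside
- tool_grip (a point): Centre of the seating tool's grip bar, 110 mm above the underside of its foot. The bar is flat-sided aluminium, 116 mm long (along y), 18 mm wide (along x), 20 mm high; z up. It stands on two steel uprights, 10 mm thick, 50 mm either side of the centre (90 mm clear between them)
- tool: Seating tool, loose, about 0.35 kg, 120 mm high, standing on its foot at the start; origin at the centre of the foot's underside, axes as for its grip. White round foot of 72 mm diameter, 19 mm high, with a rubber ring below (66 mm over the ring). The stirrup between bar and foot is open for 80 mm and narrows in the lowest 25 mm of this
- stand_saddle (a point): Midway between the hook stand's two level prongs, at the height of their upper side, 144 mm above the bench. x points back along the prongs to the post (its axis 65 mm away), y across them. Each prong is an 8 mm rod, 30 mm either side; from 22 to 36 mm in front (-x) its tip turns up, ends 40 mm in front and rises 14 mm above the upper side
- stand: Hook stand, fixed: dark base plate 140 x 120 mm, 10 mm thick, one 16 mm post, two parallel prongs at its top; nothing is higher than the prong tips. Origin on the bench under the saddle point. Hung, the tool's bar lies across both prongs with its centre 10 mm above the saddle point; the prongs pass under the bar between the uprights
- bowl: Bystander: steel bone-holder bowl with three clamp screws, 110 mm across the rim, 150 mm over the screws, 52 mm high, loose; origin under its centre
- eyepiece: Bystander: black microscope eyepiece standing on end, 58 mm diameter, 66 mm high, loose; origin under its centre
- cleaner: Bystander: white bottle of lens cleaner, 48 mm diameter, 105 mm high, loose; origin under its centre

How it is judged:
By the outcome, as a careful person would: the job done as asked, in the order asked, and still so for the second after the job is handed in, with the robot touching nothing.
It also fails if it takes over 58 s, if anything falls off the work surface, if the arm or the gripper's body presses on something with over 40 N, if the wrist force passes 120 N, or if a joint passes its speed limit or range.

## Working session

There is one attempt and no reset: what is moved stays moved. The work goes in short steps, Python scripts to look and compute and a shell command to move; the robot and the scene stay as the last step left them, time stands still between calls to the robot, and variables do not carry over. Pictures are saved under pics/ and viewed, and the job is handed in when it is done.

```bash
ls; mkdir -p pics
python3 - <<'E'
from rig import env
import cv2,numpy as np,json
s=env.sense();print(s)
for n in ["side","top","wrist"]:
    c=env.camera(n);cv2.imwrite(f"pics/{n}0.png",c["img"][:,:,::-1])
    print(n,{k:(np.round(v,4).tolist() if k=="pose" else v) for k,v in c.items() if k!="img"})
E
```

```text
pics
{'time_s': 0.0, 'q': array([-1.27861591e+00,  1.24497070e-01,  1.65167859e+00, -1.88198036e-05,
        1.36750568e+00, -8.25895356e-02]), 'qvel': array([ 0.00088661,  0.0002409 , -0.00109641, -0.00050222,  0.00158043,
        0.00046253]), 'joint_efforts': array([ 7.04678114e-04, -4.17594266e+01, -3.59937358e+01,  7.74213276e-02,
        4.90004767e-02, -1.57805248e-04]), 'eef_pos': array([ 0.23773623, -0.60430842,  0.2323895 ]), 'tool_rot': array([-1.03765225e-03,  9.82493856e-01,  1.86292062e-01, -1.18406017e-04]), 'ft_force': array([0.82548794, 0.07292788, 0.07709704]), 'ft_torque': array([-0.01856757,  0.02345694,  0.01087804]), 'opening': 0.9994936303799463}
side {'vfov': 46.15028010960614, 'cx': 282.36895452392156, 'cy': 207.66086918545497, 'pose': [[-0.9541, 0.1763, -0.2423, 0.2368], [-0.2988, -0.498, 0.8141, 1.3709], [0.0229, 0.8491, 0.5278, 0.9792], [0.0, 0.0, 0.0, 1.0]]}
top {'vfov': 50.5581845654457, 'cx': 280.4597671484827, 'cy': 209.6373153816879, 'pose': [[0.0143, 0.9874, -0.1574, 0.4109], [-0.9999, 0.0147, 0.001, 0.0146], [0.0033, 0.1573, 0.9875, 1.4156], [0.0, 0.0, 0.0, 1.0]]}
wrist {'vfov': 60.11301603329778, 'cx': 274.17266816646276, 'cy': 213.82136453714088, 'pose': [[0.3664, 0.9003, 0.2348, 0.3043], [-0.9305, 0.3549, 0.091, -0.5797], [-0.0015, -0.2518, 0.9678, 0.3826], [0.0, 0.0, 0.0, 1.0]]}
```

View pics/side0.png

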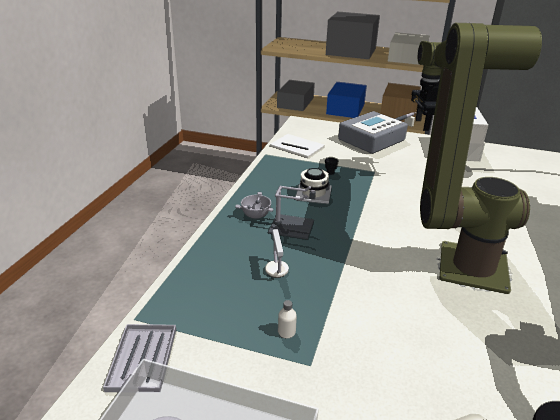

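View pics/top0.png

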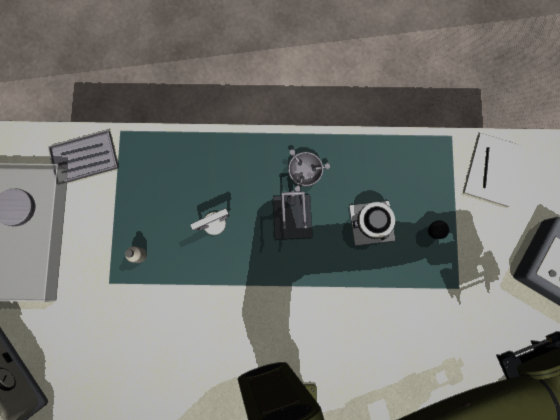

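View pics/wrist0.png

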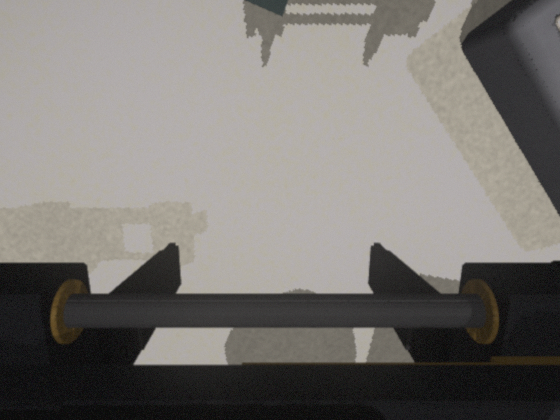

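```bash
cat > h.py <<'E'
import cv2,numpy as np
def crop(f,o,x,y,w,h,k):
    i=cv2.imread(f)[y:y+h,x:x+w]; i=cv2.resize(i,None,fx=k,fy=k,interpolation=cv2.INTER_CUBIC)
    cv2.imwrite(o,i)
def ray(c,u,v):
    f=210/np.tan(np.radians(c["vfov"]/2));P=np.array(c["pose"])
    d=P[:3,:3]@np.array([(u-c["cx"])/f,-(v-c["cy"])/f,-1.]);return P[:3,3],d
def onz(c,u,v,z):
    o,d=ray(c,u,v);return o+d*(z-o[2])/d[2]
def proj(c,p):
    f=210/np.tan(np.radians(c["vfov"]/2));P=np.array(c["pose"])
    q=P[:3,:3].T@(np.array(p)-P[:3,3]);return np.array([c["cx"]+f*q[0]/-q[2],c["cy"]-f*q[1]/-q[2]])
E
python3 - <<'E'
from h import *
crop("pics/top0.png","pics/t0a.png",180,190,70,60,11)
crop("pics/top0.png","pics/t0b.png",265,140,80,110,5)
crop("pics/top0.png","pics/t0c.png",340,190,80,60,10)
crop("pics/side0.png","pics/s0.png",225,150,115,140,4)
E
```

```text
(no output)
```

View pics/t0a.png

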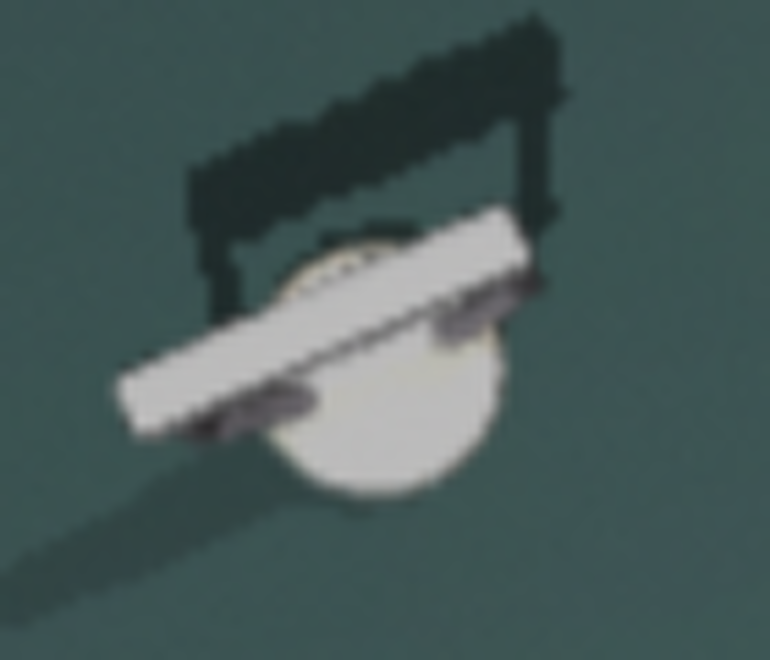

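View pics/t0b.png

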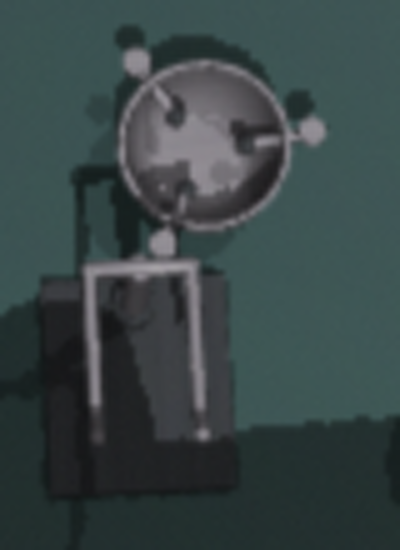

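View pics/t0c.png

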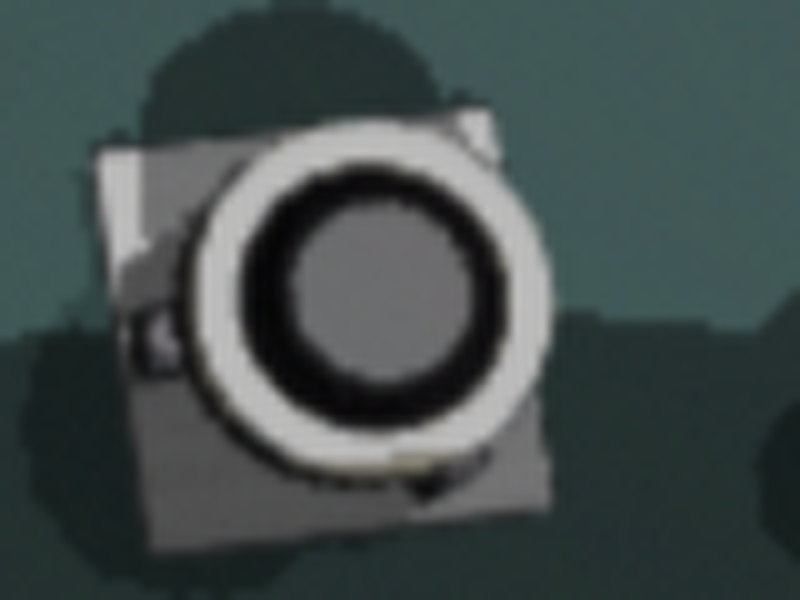

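View pics/s0.png

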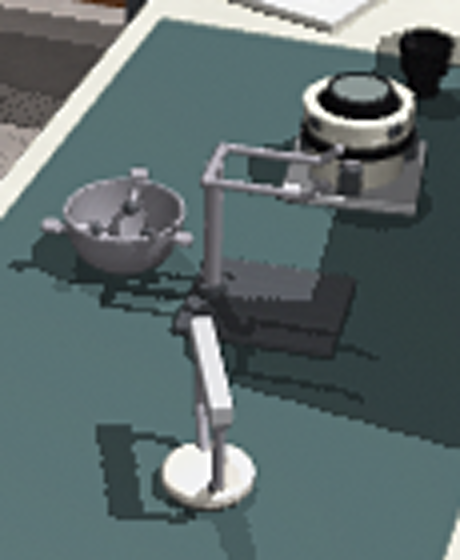

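```bash
cat >> h.py <<'E'
def un(x,y,ox,oy,k): return ox+(x+.5)/k-.5, oy+(y+.5)/k-.5
E
python3 - <<'E'
from rig import env
from h import *
c=env.camera("top");s=env.camera("side")
A=lambda x,y,z,a:onz(c,*un(x,y,*a),z).round(4)
a=(180,190,11)
C=np.array([A(x,y,.12,a) for x,y in [(118,380),(140,437),(505,207),(528,258)]]);m=C.mean(0)
print("bar",C.tolist(),m);d=(C[0]+C[1]-C[2]-C[3])/2;print("len",np.linalg.norm(d),"yaw of y",np.degrees(np.arctan2(d[1],d[0])), "wid",np.linalg.norm(C[0]-C[1]),np.linalg.norm(C[2]-C[3]))
print("foot c",[A(x,y,.019,a).tolist() for x,y in [(375,495),(503,368)]])
b=(265,140,5)
for p in [(90,268),(193,268)]: print("prong back",A(*p,.142,b))
for p in [(97,435),(203,433)]: print("prong tip",A(*p,.154,b))
o=(340,190,10)
print("bezel",[A(x,y,.085,o).tolist() for x,y in [(190,300),(552,300),(372,118),(372,475)]])
print("coll",[A(x,y,.099,o).tolist() for x,y in [(242,297),(508,297),(375,165),(375,430)]])
# side
k=(225,150,4);f=lambda x,y,z:onz(s,*un(x,y,*k),z).round(4)
print("side bar top ends",f(203,320,.12),f(221,415,.12)); print("side collar",f(360,88,.099)); print("bezel l/r",f(303,105,.085),f(415,112,.085))
print("side prong back",f(222,148,.144),f(210,183,.144),"tips",f(342,150,.154),f(300,190,.154))
E
```

```text
bar [[0.5705, 0.2771, 0.12], [0.5553, 0.2705, 0.12], [0.6187, 0.1755, 0.12], [0.605, 0.1689, 0.12]] [0.587375 0.223    0.12    ]
len 0.11277704775352126 yaw of y 115.7243644010297 wid 0.016571059109181878 0.015206906325745588
foot c [[0.5509, 0.2225, 0.019], [0.588, 0.1871, 0.019]]
prong back [0.6625 0.0077 0.142 ]
prong back [ 0.6634 -0.0524  0.142 ]
prong tip [0.563  0.0025 0.154 ]
prong tip [ 0.5651 -0.0581  0.154 ]
bezel [[0.5961, -0.2231, 0.085], [0.5977, -0.3326, 0.085], [0.6528, -0.2793, 0.085], [0.5439, -0.2771, 0.085]]
coll [[0.5953, -0.2362, 0.099], [0.5965, -0.3158, 0.099], [0.6359, -0.2768, 0.099], [0.5559, -0.2752, 0.099]]
side bar top ends [0.6132 0.175  0.12  ] [0.5636 0.2854 0.12  ]
side collar [ 0.6022 -0.2789  0.099 ]
bezel l/r [ 0.6511 -0.2523  0.085 ] [ 0.5462 -0.2751  0.085 ]
side prong back [ 0.6685 -0.0459  0.144 ] [0.66   0.0141 0.144 ] tips [ 0.566  -0.0602  0.154 ] [0.5817 0.0163 0.154 ]
```

```bash
python3 -m handwheel '[0,0,0.05,1,2,3,100, 0,0,0.17,3,6,6,100, 0,0,0.32,6,11,7,100, 0,0,0.48,9,16,7,100, 0,0,0.64,12,21,7,100, 0,0,0.80,15,26,7,100, 0,0,0.96,18,31,7,100, 0,0,1.12,20,36,7,100]'; python3 -m handwheel '[0,0,0.13,3,6,0,100, 0,0,0.26,5,12,0,100, 0,0,0.39,7,18,0,100, 0,0,0.5,9,24,0,100, 0,0,0.52,11,30,0,100, 0,0,0.52,13,36,0,100, 0,0,0.52,14,42,0,100, 0,0,0.52,15,46,0,100]'
python3 - <<'E'
from rig import env
import cv2
s=env.sense();print(s["eef_pos"],s["tool_rot"],s["q"])
c=env.camera("wrist");cv2.imwrite("pics/w1.png",c["img"][:,:,::-1])
E
```

```text
time_s: 1.25
eef_pos: [0.4387, -0.243, 0.3036]
tool_rot: [0.0, 0.732, 0.682, 0.0]
ft_force: [0.1, -0.1, 0.6]
opening: 1.001
time_s: 2.25
eef_pos: [0.5879, 0.2177, 0.3035]
tool_rot: [-0.0, 0.533, 0.846, -0.0]
ft_force: [0.1, 0.0, 0.2]
opening: 0.999
[0.58788279 0.21769379 0.30346307] [-8.16245100e-05  5.33442651e-01  8.45836231e-01 -4.45995061e-05] [ 2.69013119e-01  3.98959652e-02  1.62300684e+00  6.08204866e-05
  1.47886574e+00 -1.76457828e-01]
```

View pics/w1.png

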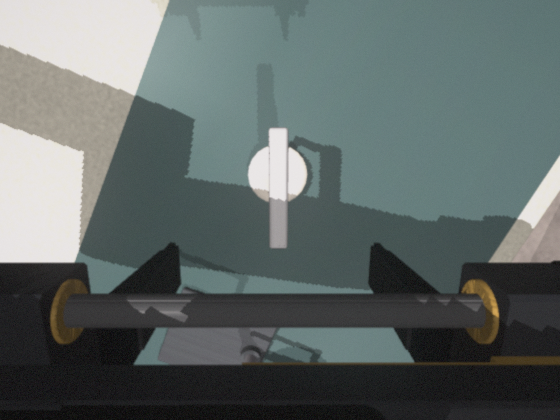

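Run:
```python
from rig import env
from h import *
s=env.sense();c=env.camera("wrist");print(s["eef_pos"])
crop("pics/w1.png","pics/w1a.png",235,115,90,145,4)
C=np.array([onz(c,u,v,.12) for u,v in [(269,128.5),(287,128.5),(270,247.5),(287.5,247.5)]]);print(C.round(4),C.mean(0))
d=C[0]+C[1]-C[2]-C[3];print(np.linalg.norm(d)/2,np.degrees(np.arctan2(d[1],d[0])))
q=s["tool_rot"];print("tool x yaw",np.degrees(2*np.arctan2(q[2],q[1])))
```

```text
[0.58821931 0.22204398 0.30295004]
[[0.5576 0.2762 0.12  ]
 [0.5721 0.2832 0.12  ]
 [0.6069 0.175  0.12  ]
 [0.6222 0.1824 0.12  ]] [0.58970656 0.22920863 0.12      ]
0.11254795806916927 116.23679931102816
tool x yaw 115.69996646377881
```

View pics/w1a.png

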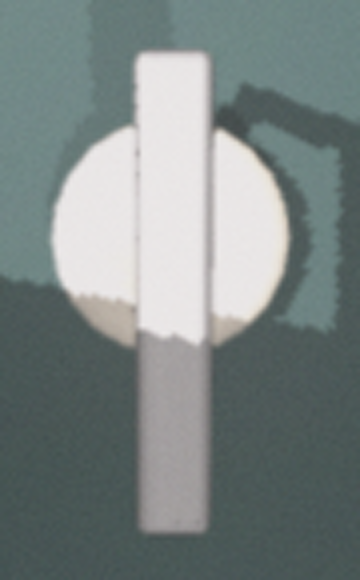

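```bash
python3 -m handwheel '[0,0,0,0,0,-4,60,0,0,0,0,0,-8,60,0,0,0,0,0,-10,60]'
python3 - <<'E'
from rig import env
from h import *
s=env.sense();c=env.camera("wrist");print(s["eef_pos"],s["tool_rot"])
cv2.imwrite("pics/w2.png",c["img"][:,:,::-1])
E
```

```text
time_s: 2.72
eef_pos: [0.5866, 0.2141, 0.2008]
tool_rot: [-0.001, 0.534, 0.845, -0.002]
ft_force: [-0.1, 0.6, 0.8]
opening: 0.743
[0.58663424 0.21408727 0.20075672] [-0.0012783   0.5342803   0.84530496 -0.00156771]
```

View pics/w2.png

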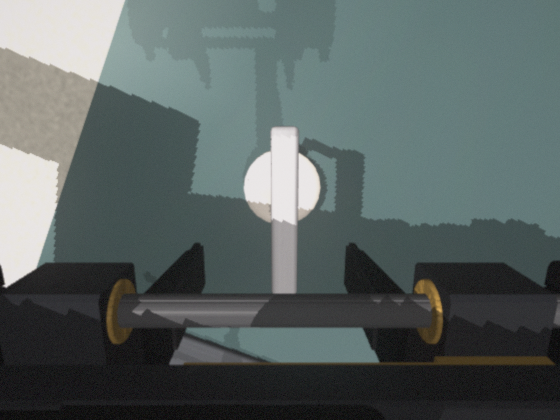

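Run:
```python
from rig import env
from h import *
s=env.sense();c=env.camera("wrist");cv2.imwrite("pics/w3.png",c["img"][:,:,::-1]);print(s["eef_pos"])
crop("pics/w3.png","pics/w3a.png",225,110,120,190,3)
a=onz(c,285,128,.12);b=onz(c,284.7,285,.12);d=(a-b)/np.linalg.norm(a-b);print(a,b,np.degrees(np.arctan2(d[1],d[0])),a-.058*d)
print("foot",onz(c,282.5,186,.019))
e=s["eef_pos"]; m=a-.058*d; print("along, across",(m-e)@d,(m-e)[:2]@np.array([d[1],-d[0]]))
for u,v in [(244,186),(321,186)]: print(onz(c,u,v,.019))
```

```text
[0.5858641  0.21389182 0.19862624]
[0.56400738 0.27473343 0.12      ] [0.60953837 0.18028498 0.12      ] 115.73743624913749 [0.58919374 0.22248741 0.12      ]
foot [0.58753282 0.22595641 0.019     ]
along, across 0.006296956600440516 0.00673193573379875
[0.55552836 0.21069589 0.019     ]
[0.61948885 0.24119383 0.019     ]
```

View pics/w3a.png

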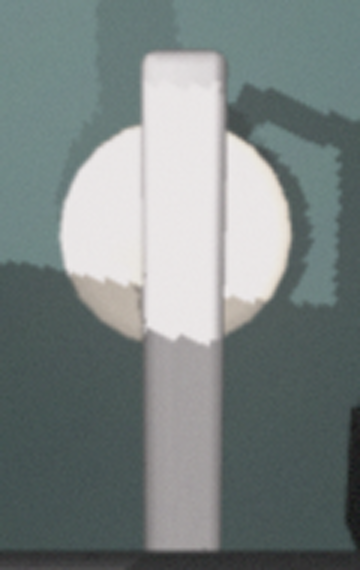

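```bash
python3 -m handwheel '[0,0,0,0.3,1,0,60, 0,0,0,0.3,1,-2,60, 0,0,0,0.3,1,-5,60, 0,0,0,0.3,1,-7.5,60, 0,0,0,0.3,1,-8.7,60,0,0,0,0.3,1,-8.7,60]'
python3 - <<'E'
from rig import env
from h import *
s=env.sense();c=env.camera("wrist");print(s["eef_pos"],s["tool_rot"])
cv2.imwrite("pics/w4.png",c["img"][:,:,::-1])
E
```

```text
time_s: 3.58
eef_pos: [0.5905, 0.2251, 0.1158]
tool_rot: [-0.001, 0.534, 0.845, -0.001]
ft_force: [0.3, -0.8, -0.7]
opening: 0.602
[0.5905121  0.22506202 0.11575541] [-5.13248905e-04  5.34022547e-01  8.45469888e-01 -5.69774766e-04]
```

View pics/w4.png

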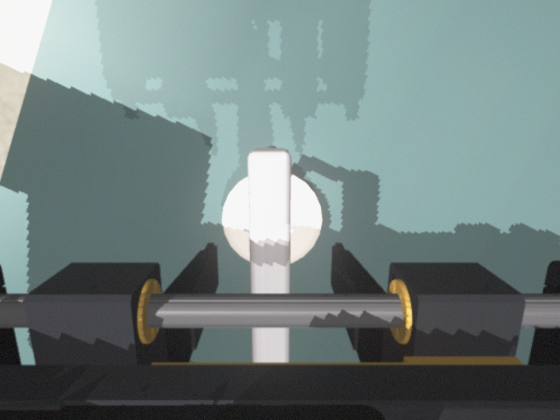

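Run:
```python
from rig import env
from h import *
s=env.sense();c=env.camera("wrist")
e=s["eef_pos"];print(e)
a=onz(c,269.5,151,.12);d=np.array([np.cos(np.radians(115.7)),np.sin(np.radians(115.7)),0]);m=a-.058*d;print(m,(m-e)@d, (m-e)@np.array([d[1],-d[0],0]))
```

```text
[0.59120968 0.2252214  0.11697101]
[0.59037997 0.22389133 0.12      ] -0.0008386835639643208 -0.0013244299230497061
```

```bash
python3 -m handwheel '[0,0,0,-0.1,-0.1,-0.6,40, 0,0,0,-0.1,-0.1,-0.6,25, 0,0,0,-0.1,-0.1,-0.6,10, 0,0,0,-0.1,-0.1,-0.6,5, 0,0,0,-0.1,-0.1,-0.6,0,0,0,0,-0.1,-0.1,-0.6,0]' 55
python3 - <<'E'
from rig import env
print(env.sense()["eef_pos"])
E
```

```text
time_s: 4.42
eef_pos: [0.5899, 0.2241, 0.1108]
tool_rot: [0.0, 0.534, 0.845, 0.0]
ft_force: [-0.5, 0.3, -0.3]
opening: 0.184
[0.58994963 0.22411405 0.1107705 ]
```

```bash
python3 -m handwheel '[0,0,0,0,0,3,0, 0,0,0,0,0,8,0, 0,0,0,0,0,14,0, 0,0,-0.08,0,-3,19,0, 0,0,-0.16,0,-8,20,0, 0,0,-0.24,0,-13,20,0,0,0,-0.32,0,-18,20,0,0,0,-0.396,0,-23,20,0]';  python3 -m handwheel '[0,0,0,0,-5,0,0,0,0,0,0,-10,0,0,0,0,0,0,-15,0,0,0,0,0,0.3,-20,0,0,0,0,0,0.6,-24,0,0,0,0,0,0.7,-26.5,0,0,0,0,0,0.7,-27.2,0,0,0,0,0,0.7,-27.2,0,0]'
python3 - <<'E'
from rig import env
from h import *
for n in ["wrist","top","side"]:
  c=env.camera(n);cv2.imwrite(f"pics/{n}5.png",c["img"][:,:,::-1])
s=env.sense();print(s["eef_pos"],s["tool_rot"],s["q"])
E
```

```text
time_s: 5.42
eef_pos: [0.5893, -0.0073, 0.3096]
tool_rot: [-0.001, 0.691, 0.723, -0.0]
ft_force: [-0.0, 0.1, -3.6]
opening: 0.186
time_s: 6.42
eef_pos: [0.5969, -0.2772, 0.3104]
tool_rot: [-0.001, 0.69, 0.724, 0.0]
ft_force: [-0.2, 0.3, -2.8]
opening: 0.185
[ 0.59712441 -0.27653567  0.31080712] [-5.68238076e-05  6.89365693e-01  7.24413491e-01  1.78459329e-04] [-5.15403320e-01  1.05832979e-01  1.54140295e+00  3.74925159e-04
  1.49438033e+00 -5.65002095e-01]
```

View pics/wrist5.png

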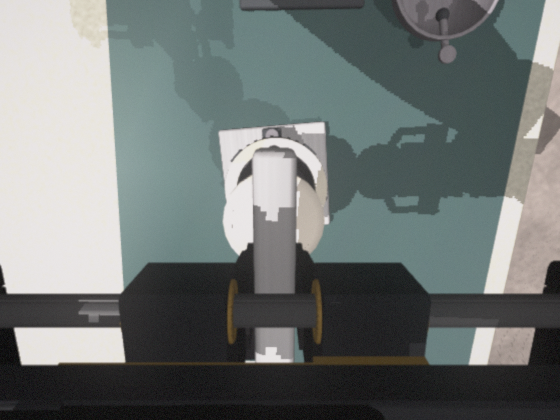

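View pics/side5.png

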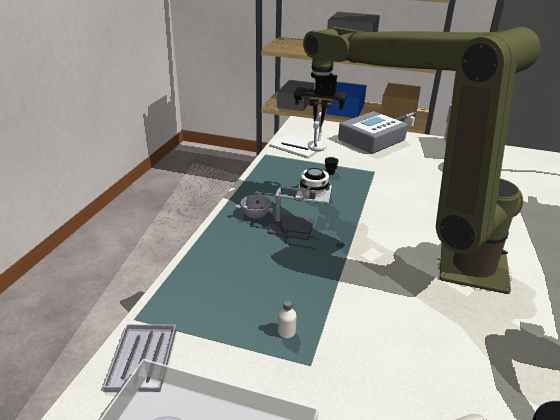

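View pics/top5.png

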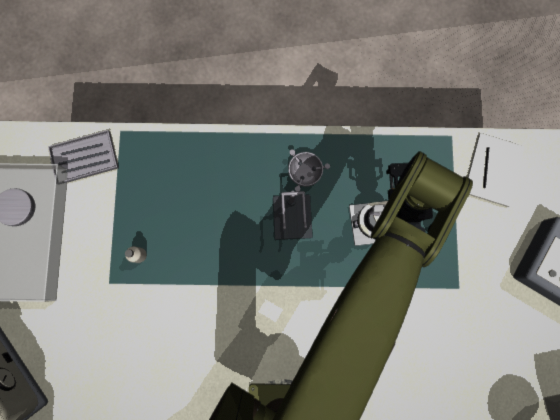

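Run:
```python
from h import *
crop("pics/wrist5.png","pics/w5a.png",205,110,140,160,5)
crop("pics/side5.png","pics/s5a.png",270,80,90,130,5)
```

```text
(no output)
```

View pics/w5a.png

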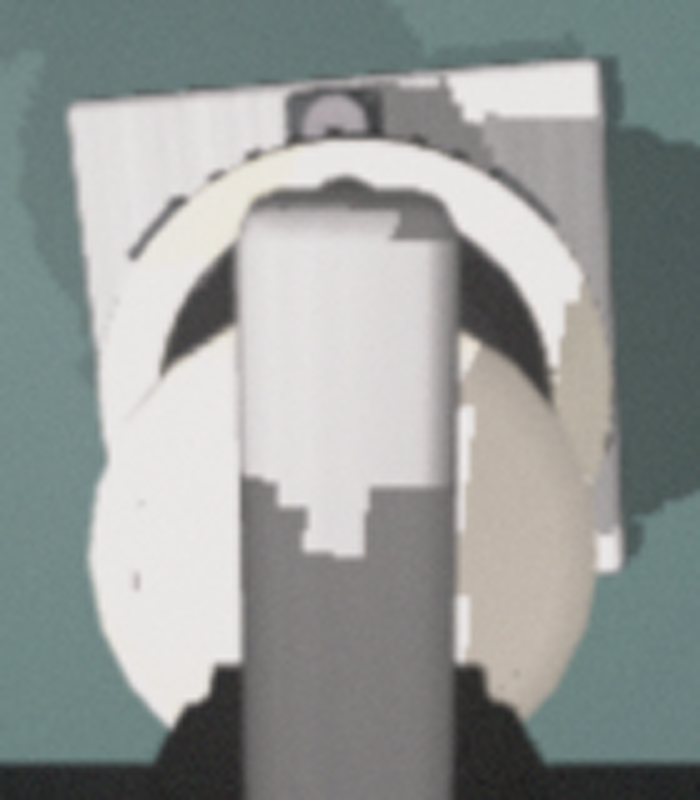

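View pics/s5a.png

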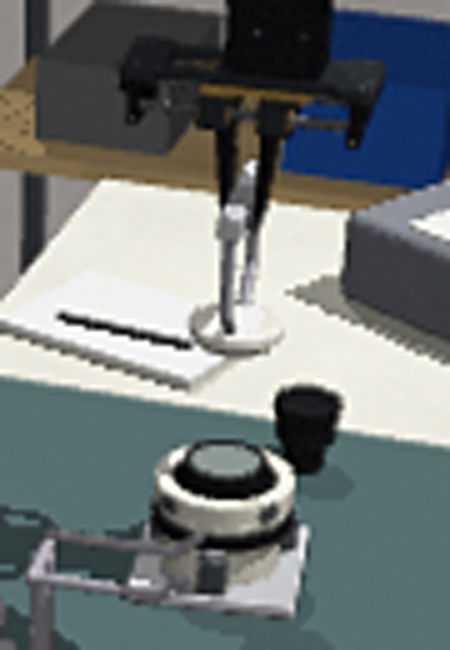

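```bash
cat >> h.py <<'E'
from scipy.optimize import least_squares
def fit(c,pts,z,r=None):
    P=np.array([onz(c,u,v,z) for u,v in pts])[:,:2]
    m=P.mean(0)
    if r: g=lambda p:np.hypot(*(P-p).T)-r; x=least_squares(g,m).x; return x.round(4),g(x).round(4)
    g=lambda p:np.hypot(*(P-p[:2]).T)-p[2]; x=least_squares(g,[*m,.04]).x; return x.round(4),g(x).round(4)
E
python3 - <<'E'
from rig import env
from h import *
c=env.camera("wrist");s=env.sense();e=s["eef_pos"];print(e)
U=lambda L:[un(x,y,205,110,5) for x,y in L]
B=U([(190,200),(250,165),(375,138),(450,152),(520,195),(580,270),(608,350)])
R=U([(165,365),(195,295),(225,255),(480,245),(520,300),(545,375)])
F=U([(90,560),(597,560),(97,620),(120,660),(110,460),(585,620)])
print(fit(c,B,.085,.054),fit(c,B,.085));print(fit(c,R,.085,.041),fit(c,R,.086,.04));z=e[2]-.001-.091
print(fit(c,F,z,.036),fit(c,F,z))
E
```

```text
[ 0.59714118 -0.27661778  0.31088466]
(array([ 0.5998, -0.2784]), array([-0.0001, -0.0007,  0.0002,  0.0007,  0.0002, -0.0004, -0.0004])) (array([ 0.6003, -0.2769,  0.0527]), array([ 0.0003, -0.0005, -0.    ,  0.0004, -0.    , -0.0003,  0.0001]))
(array([ 0.5996, -0.279 ]), array([-0.0003, -0.0006,  0.0001,  0.0009, -0.0005, -0.0008])) (array([ 0.5996, -0.2774]), array([ 0.0004, -0.0005, -0.    ,  0.0006, -0.0004, -0.0001]))
(array([ 0.5974, -0.2741]), array([-0.0006, -0.0011,  0.0002, -0.0005, -0.0014, -0.001 ])) (array([ 0.5972, -0.2755,  0.035 ]), array([ 0.0001,  0.0001,  0.0005, -0.0004, -0.0002, -0.0001]))
```

```bash
python3 -m handwheel '[0,0,0,0.2,-0.3,-2,0,0,0,0,0.2,-0.3,-5,0,0,0,0,0.2,-0.3,-7.5,0,0,0,0,0.2,-0.3,-8.7,0,0,0,0,0.2,-0.3,-8.9,0,0,0,0,0.2,-0.3,-8.9,0]'
python3 - <<'E'
from rig import env
from h import *
s=env.sense();print(s["eef_pos"])
for n in ["wrist","side"]:
  c=env.camera(n);cv2.imwrite(f"pics/{n}6.png",c["img"][:,:,::-1])
crop("pics/wrist6.png","pics/w6a.png",205,90,140,160,5)
crop("pics/side6.png","pics/s6a.png",270,120,90,90,7)
E
```

```text
time_s: 7.38
eef_pos: [0.5994, -0.2811, 0.2226]
tool_rot: [0.001, 0.69, 0.724, 0.0]
ft_force: [-0.3, 0.9, -2.0]
opening: 0.184
[ 0.59938845 -0.28107906  0.22255777]
```

View pics/w6a.png

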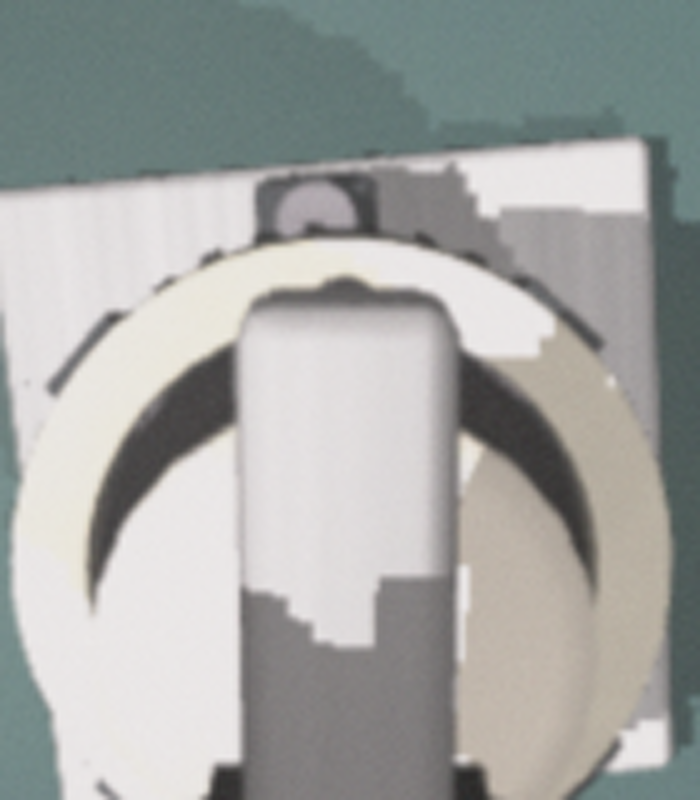

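View pics/s6a.png

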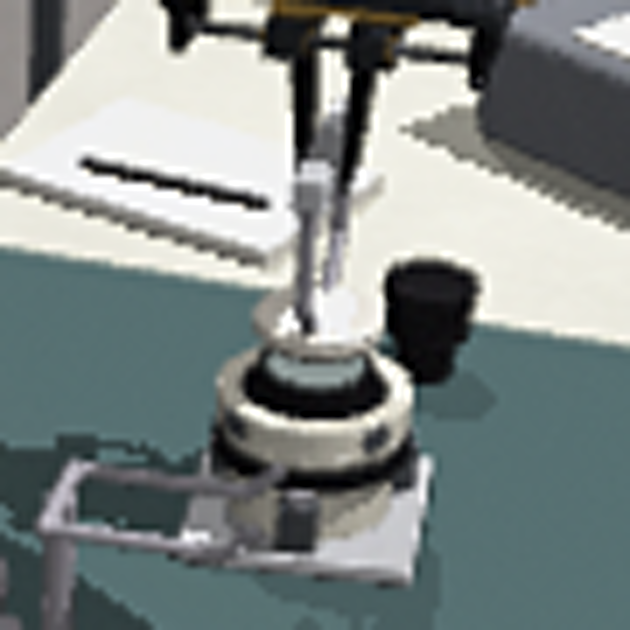

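Run:
```python
from rig import env
from h import *
c=env.camera("wrist");s=env.sense();e=s["eef_pos"];print(e)
U=lambda L:[un(x,y,205,90,5) for x,y in L]
B=U([(15,555),(30,460),(120,320),(220,262),(350,237),(440,252),(545,300),(625,390),(665,490),(670,560)])
R=U([(88,580),(110,490),(160,410),(230,355),(465,355),(530,410),(575,490),(597,580)])
F=U([(97,608),(118,540),(180,462),(230,430),(485,445),(530,490),(575,550),(597,625)])
print(fit(c,B,.085,.054));print(fit(c,R,.085,.041));z=e[2]-.001-.091
print(fit(c,F,z,.036),fit(c,F,z))
```

```text
[ 0.59952893 -0.28119486  0.22318286]
(array([ 0.5998, -0.2792]), array([-0.0005, -0.0003,  0.0002, -0.0002,  0.    , -0.0001,  0.0005,
        0.    , -0.0003, -0.0008]))
(array([ 0.5998, -0.2804]), array([ 0.0007, -0.0004, -0.0004,  0.0001,  0.0007,  0.    , -0.0007,
        0.0004]))
(array([ 0.5999, -0.2814]), array([-0.001 , -0.0003,  0.0003,  0.0005,  0.0004, -0.0005, -0.0003,
       -0.0005])) (array([ 0.5999, -0.2798,  0.0349]), array([-0.0002,  0.    ,  0.0001,  0.0001,  0.0002, -0.0006,  0.    ,
        0.0003]))
```

```bash
python3 -m handwheel '[0,0,0,0,0.1,-0.4,0,0,0,0,0,0.1,-0.8,0,0,0,0,0,0.1,-1.1,0,0,0,0,0,0.1,-1.2,0,0,0,0,0,0.1,-1.3,0,0,0,0,0,0.1,-1.4,0,0,0,0,0,0.1,-1.5,0,0,0,0,0,0.1,-1.5,0]' 60
```

```text
time_s: 8.52
eef_pos: [0.5992, -0.2801, 0.2082]
tool_rot: [0.001, 0.69, 0.724, 0.0]
ft_force: [-2.7, 1.3, 6.7]
opening: 0.185
```

```bash
python3 -m handwheel '[0,0,0,0,0,-0.05,0,0,0,0,0,0,-0.1,0,0,0,0,0,0,-0.15,0,0,0,0,0,0,-0.2,0]'; python3 -m handwheel '[0,0,0,0,0,-0.05,0,0,0,0,0,0,-0.1,0,0,0,0,0,0,-0.15,0,0,0,0,0,0,-0.2,0]'
```

```text
time_s: 9.02
eef_pos: [0.5994, -0.2802, 0.2077]
tool_rot: [0.001, 0.69, 0.724, 0.0]
ft_force: [-4.0, 2.6, 11.2]
opening: 0.186
time_s: 9.52
eef_pos: [0.5997, -0.2804, 0.2071]
tool_rot: [0.002, 0.69, 0.724, 0.0]
ft_force: [-5.3, 2.1, 13.7]
opening: 0.185
```

```bash
python3 -m handwheel '[0,0,0,0,0,-0.05,0,0,0,0,0,0,-0.1,0,0,0,0,0,0,-0.15,0,0,0,0,0,0,-0.2,0]'; python3 -m handwheel '[0,0,0,0,0,-0.05,0,0,0,0,0,0,-0.1,0,0,0,0,0,0,-0.15,0,0,0,0,0,0,-0.2,0]'
python3 - <<'E'
from rig import env
from h import *
s=env.sense();print(s["eef_pos"],s["tool_rot"],s["ft_force"],s["ft_torque"])
c=env.camera("wrist");cv2.imwrite("pics/w7.png",c["img"][:,:,::-1])
crop("pics/w7.png","pics/w7a.png",205,90,140,160,5)
E
```

```text
time_s: 10.02
eef_pos: [0.5999, -0.2805, 0.2058]
tool_rot: [0.002, 0.69, 0.724, 0.0]
ft_force: [-5.3, 3.3, 15.6]
opening: 0.184
time_s: 10.52
eef_pos: [0.5994, -0.2802, 0.2009]
tool_rot: [0.001, 0.69, 0.724, 0.0]
ft_force: [-3.5, 0.5, 8.4]
opening: 0.183
[ 0.5994082  -0.28018215  0.20094067] [1.03362901e-03 6.89924314e-01 7.23880743e-01 2.05163512e-04] [-3.52058382  0.53393588  8.3729344 ] [ 0.38487729  0.72499474 -0.06549069]
```

View pics/w7a.png

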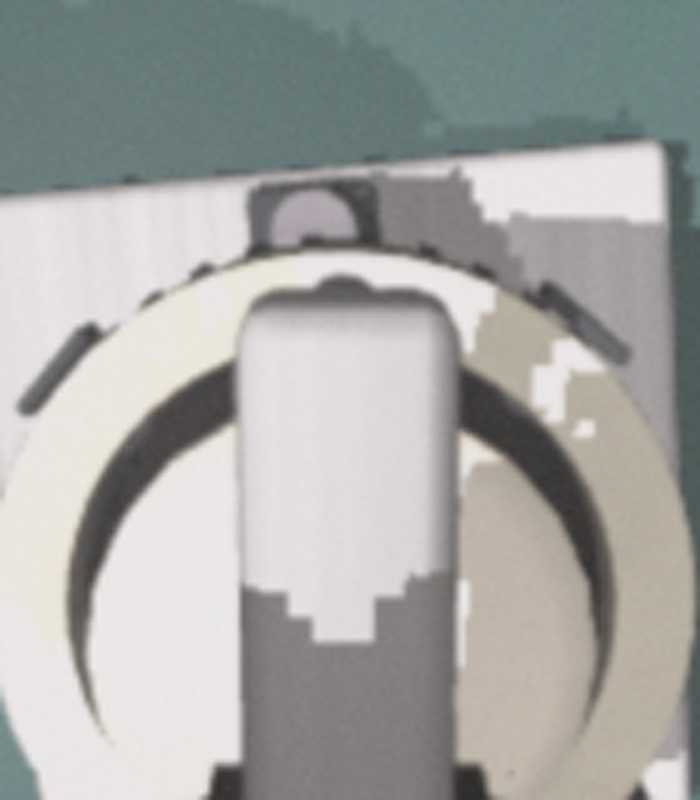

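```bash
python3 -m handwheel '[0,0,0,0,0,-0.05,0,0,0,0,0,0,-0.1,0,0,0,0,0,0,-0.15,0,0,0,0,0,0,-0.2,0]'; python3 -m handwheel '[0,0,0,0,0,-0.05,0,0,0,0,0,0,-0.1,0,0,0,0,0,0,-0.15,0,0,0,0,0,0,-0.2,0]';python3 -m handwheel '[0,0,0,0,0,-0.05,0,0,0,0,0,0,-0.1,0,0,0,0,0,0,-0.15,0,0,0,0,0,0,-0.2,0]'
```

```text
time_s: 11.08
eef_pos: [0.5992, -0.28, 0.1963]
tool_rot: [0.0, 0.69, 0.724, 0.0]
ft_force: [-0.1, 0.0, 0.5]
opening: 0.185
time_s: 11.58
eef_pos: [0.5993, -0.2801, 0.1961]
tool_rot: [0.001, 0.69, 0.724, 0.0]
ft_force: [-2.7, 0.6, 7.3]
opening: 0.187
time_s: 12.08
eef_pos: [0.5995, -0.2803, 0.1961]
tool_rot: [0.001, 0.69, 0.724, 0.0]
ft_force: [-4.1, 1.8, 13.3]
opening: 0.187
```

```bash
python3 -m handwheel '[0,0,0,0,0,-0.05,0,0,0,0,0,0,-0.1,0,0,0,0,0,0,-0.15,0,0,0,0,0,0,-0.2,0,0,0,0,0,0,-0.25,0,0,0,0,0,0,-0.3,0,0,0,0,0,0,-0.35,0,0,0,0,0,0,-0.4,0]'; python3 -m handwheel '[0,0,0,0,0,-0.05,0,0,0,0,0,0,-0.1,0,0,0,0,0,0,-0.15,0,0,0,0,0,0,-0.2,0,0,0,0,0,0,-0.2,0]'
python3 - <<'E'
from rig import env
from h import *
s=env.sense();print(s["eef_pos"],s["tool_rot"],s["ft_force"],s["ft_torque"])
for n in ["wrist","side"]:
  c=env.camera(n);cv2.imwrite(f"pics/{n}8.png",c["img"][:,:,::-1])
crop("pics/wrist8.png","pics/w8a.png",205,90,140,160,5)
crop("pics/side8.png","pics/s8a.png",270,120,90,90,7)
E
```

```text
time_s: 13.08
eef_pos: [0.5999, -0.2806, 0.1959]
tool_rot: [0.002, 0.69, 0.724, 0.0]
ft_force: [-9.1, 3.4, 24.5]
opening: 0.185
time_s: 13.7
eef_pos: [0.6001, -0.2808, 0.1958]
tool_rot: [0.003, 0.69, 0.724, 0.0]
ft_force: [-10.8, 4.1, 28.9]
opening: 0.183
[ 0.60005344 -0.28075838  0.19583785] [2.57690501e-03 6.89864420e-01 7.23933963e-01 2.41715401e-04] [-10.78116743   4.10316227  28.87947708] [ 1.20986798  2.48438475 -0.0787639 ]
```

View pics/w8a.png

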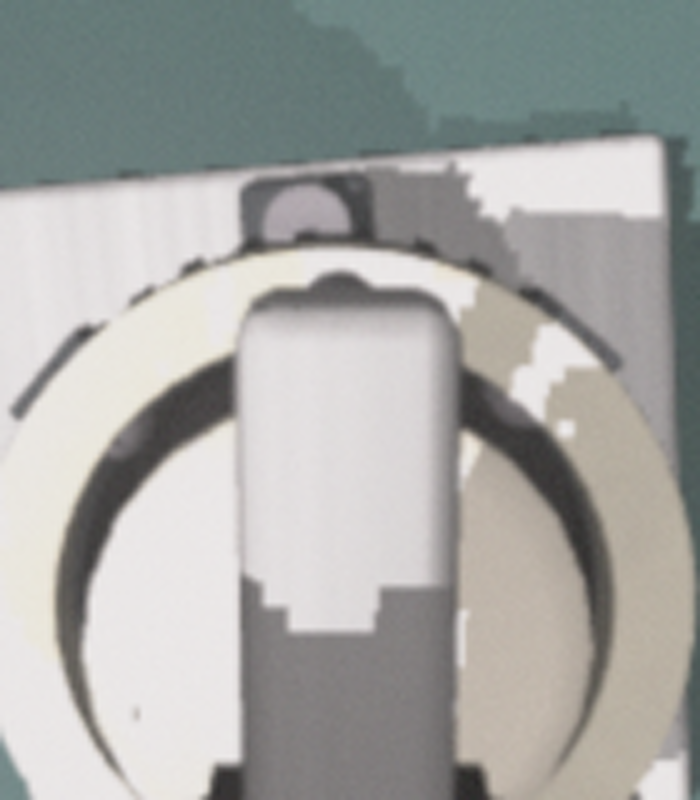

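View pics/s8a.png

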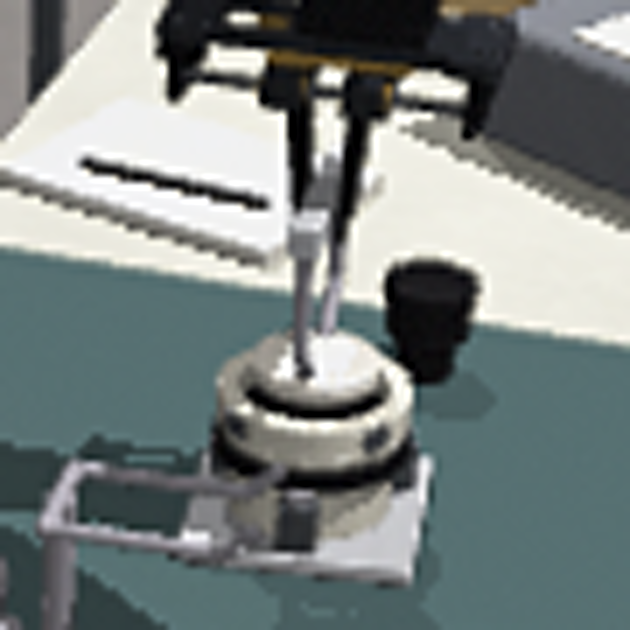

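```bash
python3 -m handwheel '[0,0,0,0,0,0.4,0,0,0,0,0,0,0.9,0,0,0,0,0,0,1.3,0,0,0,0,0,0,2,0,0,0,0,0,0,4,0,0,0,0,0,0,7,0,0,0,0,0,0,10,0,0,0,0,0,0,12,0]'; python3 -m handwheel '[0,0,0,-3,2,0,0,0,0,0,-6,6,0,0,0,0,0,-9,11,0,0,0,0,0,-11,16,0,0,0,0,0,-11.5,20,0,0,0,0,0,-11.5,22,0,0,0,0,0,-11.5,22,0,0]'
python3 - <<'E'
from rig import env
from h import *
for n in ["top","side","wrist"]:
  c=env.camera(n);cv2.imwrite(f"pics/{n}9.png",c["img"][:,:,::-1])
s=env.sense();print(s["eef_pos"],s["tool_rot"],s["ft_force"])
crop("pics/top9.png","pics/t9a.png",340,190,80,60,10)
crop("pics/side9.png","pics/s9a.png",285,150,60,60,10)
E
```

```text
time_s: 14.8
eef_pos: [0.5995, -0.2802, 0.3098]
tool_rot: [0.002, 0.69, 0.724, 0.0]
ft_force: [0.8, 0.1, -2.6]
opening: 0.183
time_s: 15.68
eef_pos: [0.4838, -0.0588, 0.3073]
tool_rot: [0.0, 0.689, 0.725, 0.0]
ft_force: [-0.1, 0.1, -1.3]
opening: 0.186
[ 0.48397747 -0.06044434  0.30681491] [ 1.44722760e-04  6.90093556e-01  7.23720135e-01 -1.70314779e-04] [-0.01520595  0.30828715 -3.49675945]
```

View pics/t9a.png

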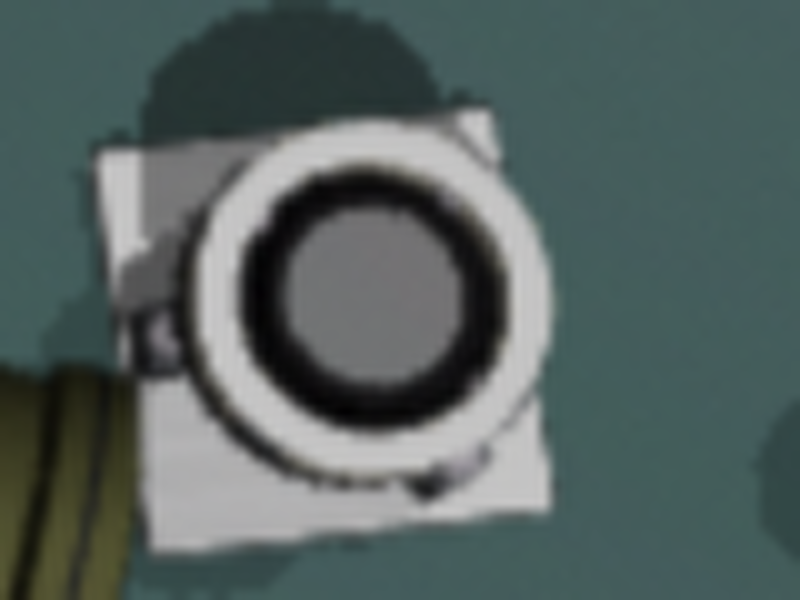

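View pics/s9a.png

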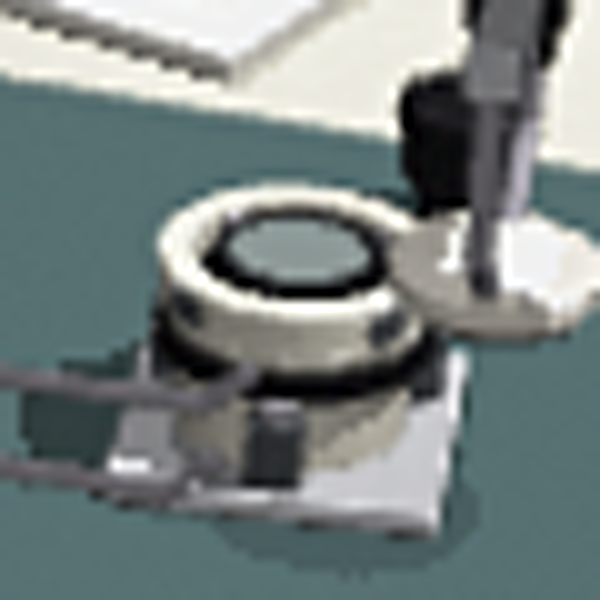

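View pics/wrist9.png

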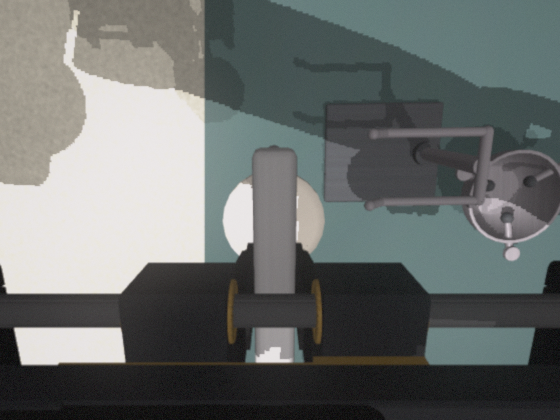

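View pics/top9.png

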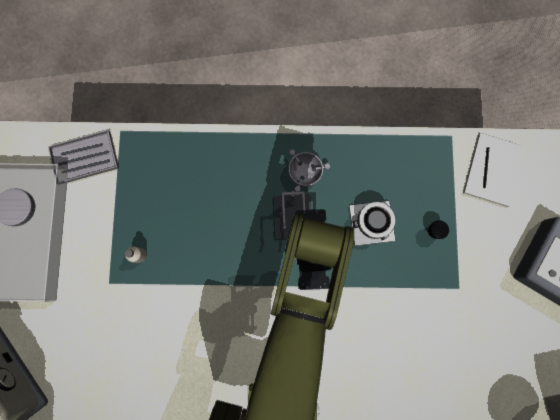

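Run:
```python
from rig import env
from h import *
c=env.camera("wrist");s=env.sense();e=s["eef_pos"];print(e)
for u,v,z in [(370,134,.156),(365,206,.156),(488,132,.140),(482,201,.140),(410,132.5,.140),(410,203.5,.140)]: print(onz(c,u,v,z).round(4))
crop("pics/wrist9.png","pics/w9a.png",340,100,180,140,4)
```

```text
[ 0.48398715 -0.06061686  0.30671387]
[0.5595 0.0012 0.156 ]
[ 0.5621 -0.0587  0.156 ]
[0.6639 0.0073 0.14  ]
[ 0.6704 -0.0527  0.14  ]
[0.5976 0.0037 0.14  ]
[ 0.6064 -0.0581  0.14  ]
```

View pics/w9a.png

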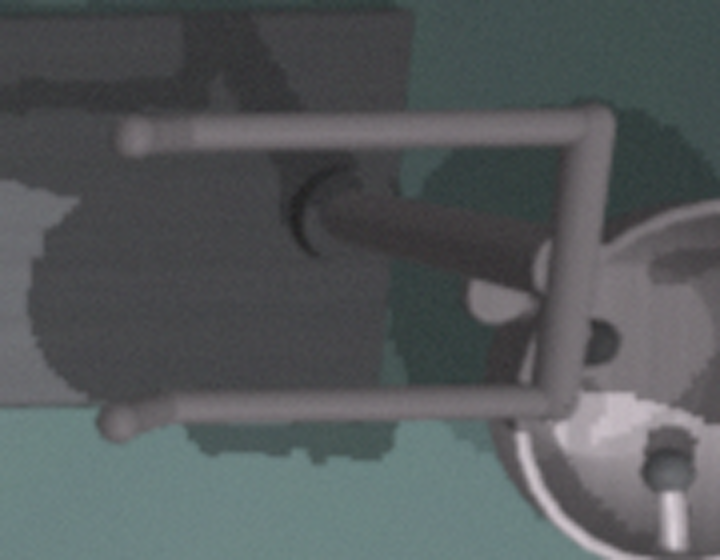

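```bash
python3 -m handwheel '[0,0,0,0,1.5,-1,0,0,0,0.01,0,2.8,-4,0,0,0,0.01,0,2.8,-8,0,0,0,0.01,0,2.8,-11,0,0,0,0.01,0,2.8,-12.1,0,0,0,0.01,0,2.8,-12.1,0,0,0,0.01,0,2.8,-12.1,0]'
python3 - <<'E'
from rig import env
from h import *
for n in ["side","wrist"]:
  c=env.camera(n);cv2.imwrite(f"pics/{n}10.png",c["img"][:,:,::-1])
s=env.sense();print(s["eef_pos"],s["tool_rot"],s["ft_force"])
crop("pics/side10.png","pics/s10a.png",250,130,120,110,6)
E
```

```text
time_s: 16.75
eef_pos: [0.4849, -0.032, 0.1873]
tool_rot: [0.001, 0.686, 0.727, 0.001]
ft_force: [0.4, -0.1, -2.7]
opening: 0.186
[ 0.48491462 -0.03205777  0.18738806] [0.00121866 0.68635106 0.7272689  0.00082103] [ 0.5463541  -0.30959944 -2.05148926]
```

View pics/s10a.png

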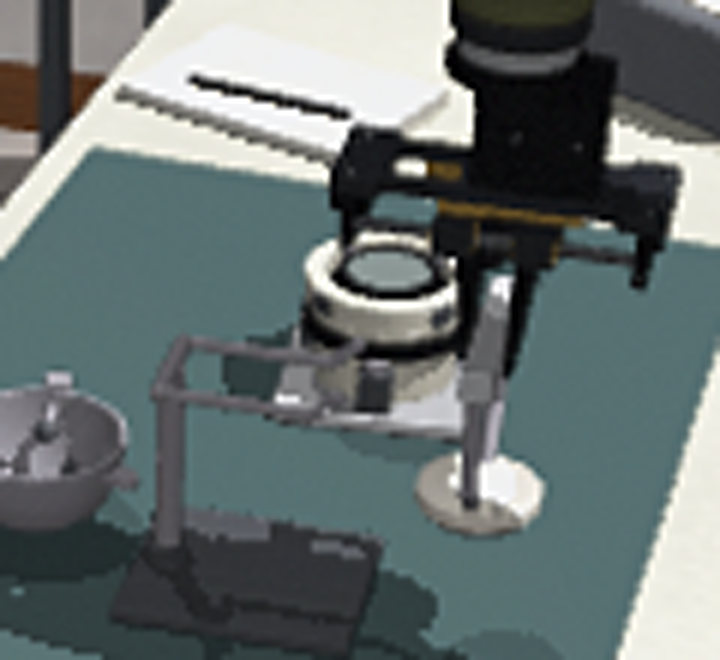

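View pics/wrist10.png

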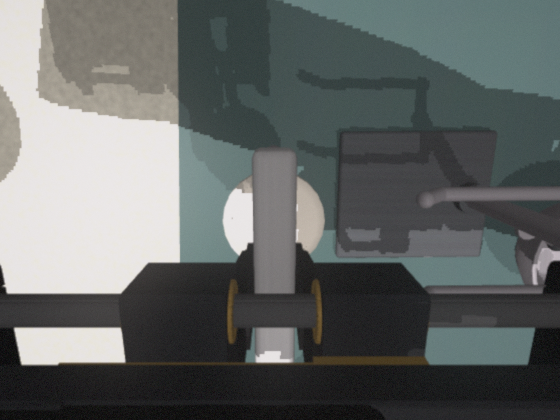

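Run:
```python
from rig import env
from h import *
c=env.camera("wrist");s=env.sense();e=s["eef_pos"];print(e)
print(onz(c,420,200,.156),onz(c,430,199,.156),onz(c,520,194,.144)); print(onz(c,274,151,e[2]+.009))
```

```text
[ 0.4847692  -0.03203443  0.18719842]
[0.55857893 0.00186899 0.156     ] [0.56361223 0.00268366 0.156     ] [0.61756497 0.00595653 0.144     ]
[0.48218089 0.02570157 0.19619842]
```

```bash
python3 -m handwheel '[0,0,0,1,0.1,0,0,0,0,0,3,0.2,0,0,0,0,0,5,0.3,0,0,0,0,0,7,0.4,0,0,0,0,0,9,0.5,0,0,0,0,0,10.8,0.6,0,0,0,0,0,11.5,0.65,0,0,0,0,0,11.5,0.65,0,0]'
python3 - <<'E'
from rig import env
from h import *
for n in ["side","wrist"]:
  c=env.camera(n);cv2.imwrite(f"pics/{n}11.png",c["img"][:,:,::-1])
s=env.sense();print(s["eef_pos"],s["tool_rot"],s["ft_force"])
crop("pics/side11.png","pics/s11a.png",230,130,120,110,6)
E
```

```text
time_s: 17.9
eef_pos: [0.5992, -0.0253, 0.1855]
tool_rot: [-0.0, 0.686, 0.727, -0.0]
ft_force: [-0.2, 0.2, -3.1]
opening: 0.186
[ 0.59855217 -0.02533893  0.18548951] [-2.52648732e-04  6.86314920e-01  7.27304423e-01 -2.07425831e-04] [ 0.33526777  0.79831078 -2.64119809]
```

View pics/s11a.png

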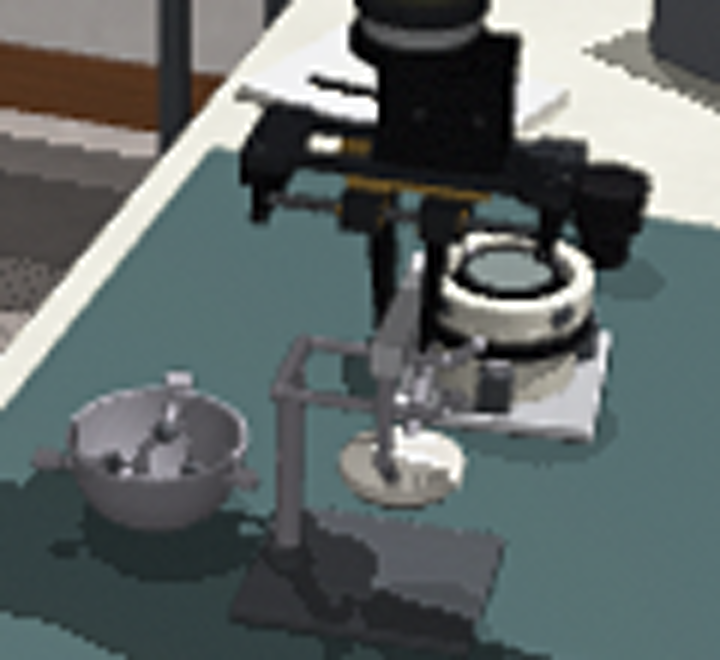

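View pics/wrist11.png

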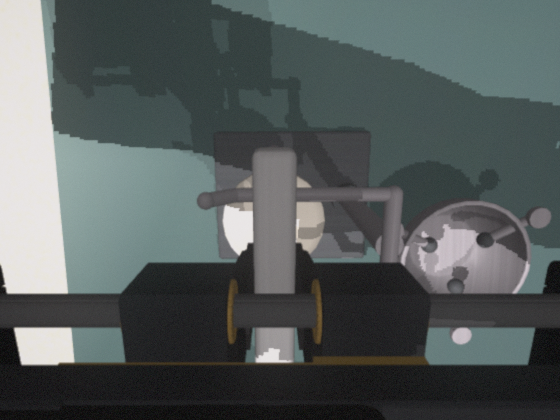

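```bash
python3 -m handwheel '[0,0,0,0,0,-0.7,0,0,0,0,0,0,-1.5,0,0,0,0,0,0,-2.2,0,0,0,0,0,0,-2.7,0,0,0,0,0,0,-2.9,0,0,0,0,0,0,-3,0,0,0,0,0,0,-3.1,0]'; python3 -m handwheel '[0,0,0,0,0,-0.05,0,0,0,0,0,0,-0.1,0,0,0,0,0,0,-0.1,0]'
```

```text
time_s: 18.88
eef_pos: [0.5992, -0.0254, 0.1549]
tool_rot: [0.0, 0.686, 0.727, 0.0]
ft_force: [0.5, 0.2, -3.1]
opening: 0.186
time_s: 19.25
eef_pos: [0.5991, -0.0254, 0.1546]
tool_rot: [0.0, 0.686, 0.727, 0.0]
ft_force: [-2.1, 0.6, 2.8]
opening: 0.186
```

```bash
python3 -m handwheel '[0,0,0,0,0,0,22,0,0,0,0,0,0,28,0,0,0,0,0,0,36,0,0,0,0,0,0,45,0,0,0,0,0,0,45,0,0,0,0,0,0,45]' 10
python3 - <<'E'
from rig import env
from h import *
for n in ["side","wrist"]:
  c=env.camera(n);cv2.imwrite(f"pics/{n}12.png",c["img"][:,:,::-1])
s=env.sense();print(s["eef_pos"],s["ft_force"])
crop("pics/side12.png","pics/s12a.png",230,130,120,110,6)
E
```

```text
time_s: 20.0
eef_pos: [0.5989, -0.0254, 0.1536]
tool_rot: [-0.0, 0.686, 0.727, -0.0]
ft_force: [-0.2, -0.3, 0.6]
opening: 0.448
[ 0.59894158 -0.02535761  0.15365575] [-0.05536923 -0.24774442 -0.45663186]
```

View pics/s12a.png

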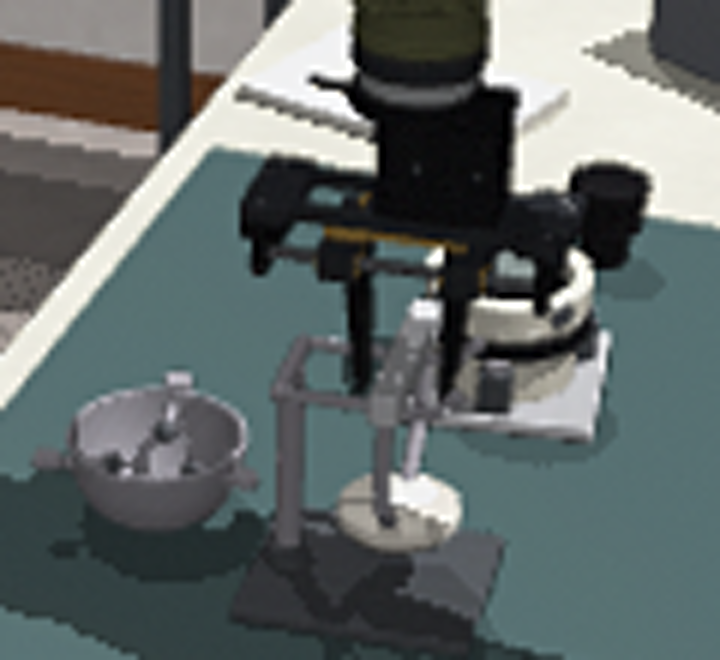

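View pics/wrist12.png

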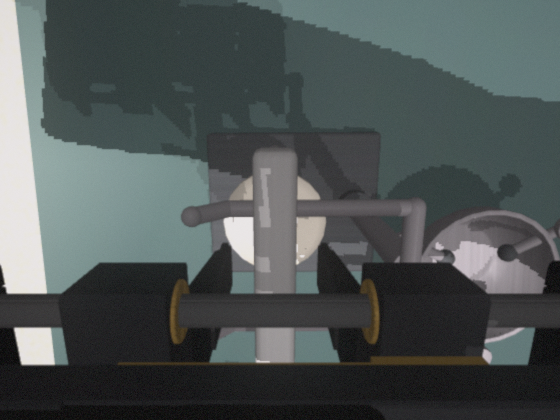

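Hanging and free of the fingers. Withdraw upward, then swing back to see.

```bash
python3 -m handwheel '[0,0,0,0,0,0.6,45,0,0,0,0,0,2,45,0,0,0,0,0,4.5,45,0,0,0,0,0,8,45,0,0,0,0,0,12,45,0,0,0,0,0,15,45,0,0,0,-4,0,16,45,0,0,0,-9,0,16,45]';python3 -m handwheel '[0,0,0,-5,1,0,45,0,0,0,-10,2,0,45,0,0,0,-14,3,0,45,0,0,0,-16,3,0,45,0,0,0,-17,3,0,45,0,0,0,-17,3,0,45]'
python3 - <<'E'
from rig import env
from h import *
for n in ["side","top","wrist"]:
  c=env.camera(n);cv2.imwrite(f"pics/{n}13.png",c["img"][:,:,::-1])
s=env.sense();print(s["eef_pos"],s["ft_force"],s["time_s"])
crop("pics/side13.png","pics/s13a.png",230,140,130,100,6)
crop("pics/top13.png","pics/t13a.png",255,140,190,110,4)
E
```

```text
time_s: 21.1
eef_pos: [0.509, -0.0255, 0.3166]
tool_rot: [0.002, 0.686, 0.727, 0.001]
ft_force: [0.1, 0.8, -0.0]
opening: 0.453
time_s: 21.85
eef_pos: [0.339, 0.0045, 0.3145]
tool_rot: [0.001, 0.686, 0.727, 0.001]
ft_force: [-0.8, -0.5, 0.2]
opening: 0.451
[0.33940966 0.00451984 0.31374802] [-0.4764456   0.53260558  1.07109604] 22.0
```

View pics/s13a.png

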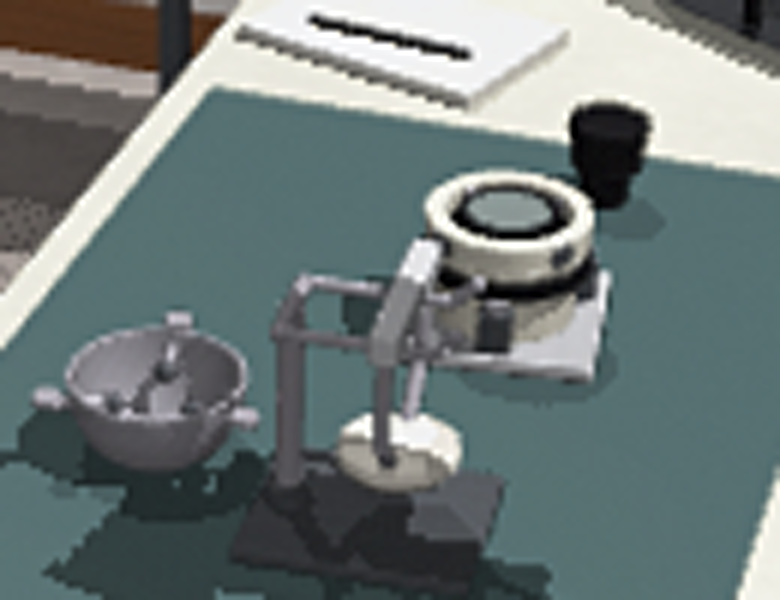

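View pics/t13a.png

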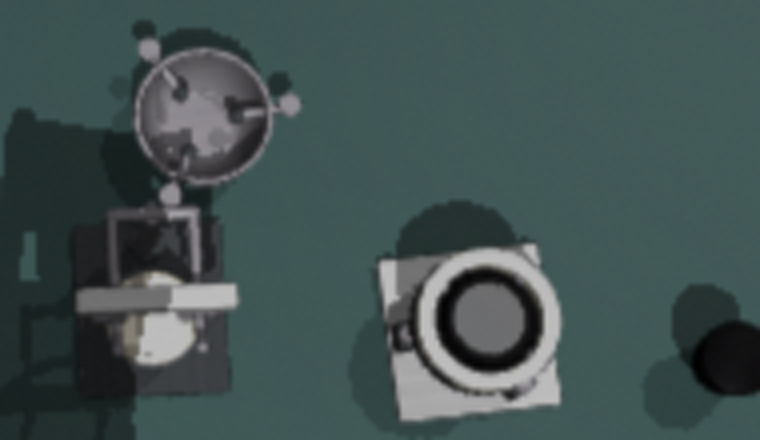

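View pics/wrist13.png

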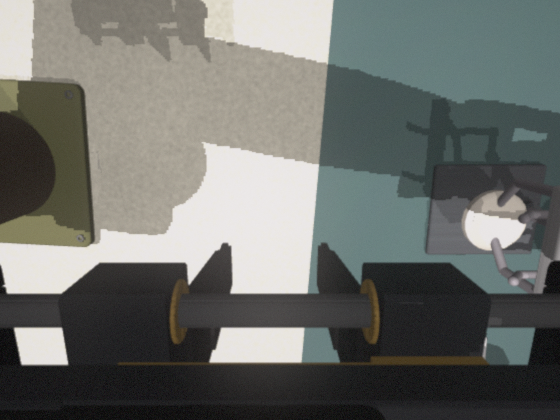

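```bash
python3 -m handwheel '[0,0,0,2,-4,0,45,0,0,0,4,-9,0,45,0,0,0,7,-14,0,45,0,0,0,10,-19,0,45,0,0,0,14,-24,0,45,0,0,0,18,-28,0,45,0,0,0,22,-32,0,45,0,0,0,25,-34,0,45]';python3 -m handwheel '[0,0,0,1,0,0,45,0,0,0,1,0,0,45,0,0,0,1,0,0,45]'
python3 - <<'E'
from rig import env
from h import *
c=env.camera("wrist");cv2.imwrite("pics/w14.png",c["img"][:,:,::-1])
s=env.sense();print(s["eef_pos"],s["time_s"])
E
```

```text
time_s: 23.0
eef_pos: [0.5905, -0.3378, 0.3113]
tool_rot: [-0.001, 0.687, 0.727, -0.0]
ft_force: [-0.3, 0.4, 0.4]
opening: 0.45
time_s: 23.38
eef_pos: [0.5985, -0.3346, 0.3138]
tool_rot: [-0.0, 0.686, 0.728, -0.0]
ft_force: [0.2, -0.3, 0.5]
opening: 0.45
[ 0.59840868 -0.3346627   0.31416351] 23.425
```

View pics/w14.png

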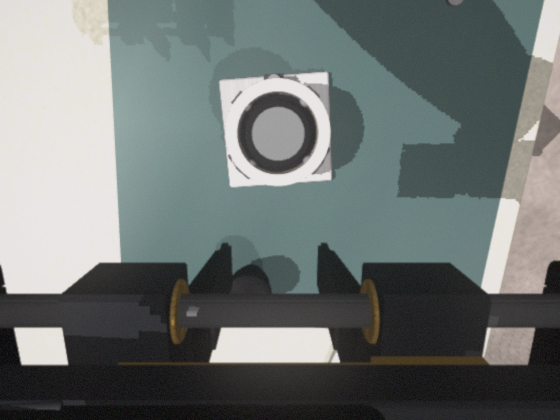

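Run:
```python
from h import *
crop("pics/w14.png","pics/w14a.png",215,70,125,125,6)
```

```text
(no output)
```

View pics/w14a.png

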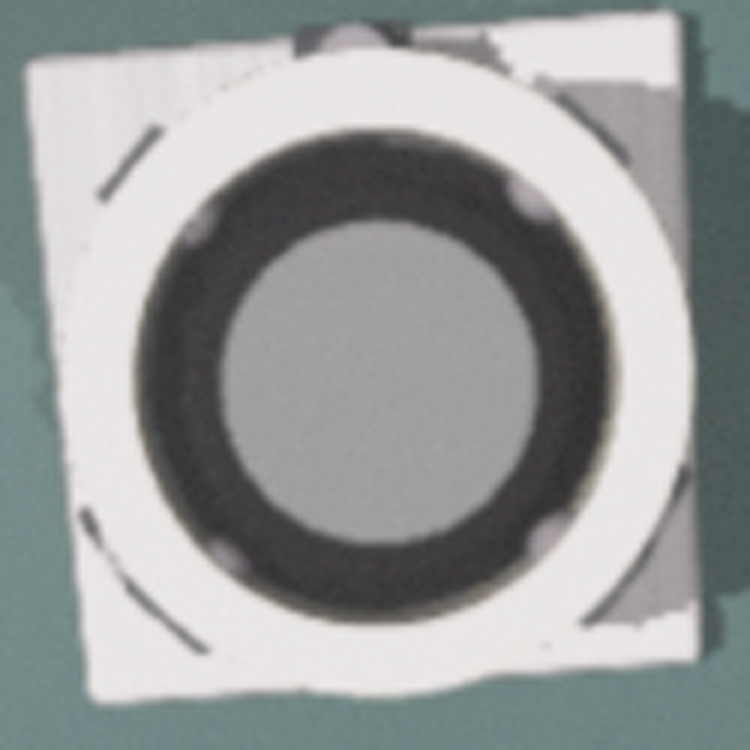

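```bash
python3 -m handwheel '[0,0,0,0,0,2,45,0,0,0,0,0,2,45,0,0,0,0,0,2,45]'
python3 - <<'E'
from rig import env
from h import *
c=env.camera("side");cv2.imwrite("pics/s15.png",c["img"][:,:,::-1])
crop("pics/s15.png","pics/s15a.png",215,150,130,195,3)
print(env.job_done())
E
```

```text
time_s: 23.8
eef_pos: [0.5989, -0.3354, 0.3348]
tool_rot: [0.001, 0.686, 0.727, 0.0]
ft_force: [0.8, -0.7, 0.2]
opening: 0.446
the job is handed in; nothing more can be done
None
```

View pics/s15a.png

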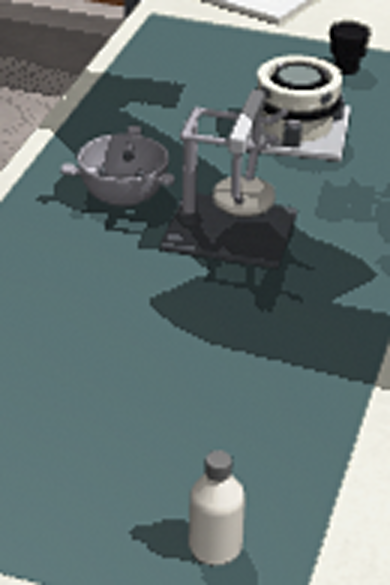

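The retainer is pressed home and the seating tool hangs by its grip bar on both prongs; I handed the job in at about 24 s of the 58 s allowed.

- **Pressing:** I gripped the tool by its bar, centred the foot on the retainer to about 1 mm, and pushed slowly in 0.5 mm steps. The catches gave way at about 19 N of push. The retainer came to a hard stop about 13 mm down, and I held it there at about 32 N. The wrist camera then showed all four catches locked over the flange and the glass pane centred in the recess.
- **Hanging:** I fed the prongs through the stirrup, lowered the bar until it rested on them, and released it. The last side and top pictures show the bar lying across both prongs between the turned-up tips and the post.
- **Bystanders:** The bowl, eyepiece and bottle look unmoved by eye in the last pictures. I did not measure their positions.

No check failed. The cameras agreed to a few millimetres, and the force sensor read about -10 N sideways at full push, from a slight tilt while the arm pressed.

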